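# Tighten the seat nut down the honey pump's valve bore

## Robot

A 6-joint arm with a two-finger parallel gripper is mounted at the origin on the work surface. World frame = base frame: x ahead of the robot, y to its left, z up, the work surface at z = 0. Lengths are in m, angles in rad, forces in N, time in s.
With the tool pointing down it reaches from about 0.35 to 0.975 m from the base axis. Payload 7.1 kg.
Tool frame: the origin (TCP) lies on the mounting face of the last link; the fingertips stand 182 mm ahead of it and the grasp point (between the pads) lies 163 mm ahead of it (r.grasp_offset is the distance from the TCP to the grasp point, in m); z points along the fingers, y is the direction in which the jaws open and shut (so a half turn about z gives the same grasp; the last joint's range is limited). The gripper opens to 88 mm and grips with 3 to 60 N. Pads are 20 mm wide; open, the fingers measure 115 mm over their backs; the gripper's body (75 mm by 178 mm) begins 61 mm behind the grasp point.
Start: joints at [-1.23, 0.423, 1.63, -0, 1.089, -0.019], TCP at [0.22, -0.585, 0.405] pointing down, gripper open.
Joint ranges: [-3, 3], [-0.9, 2.11], [0.09, 2.58], [-1.31, 4.45], [0.11, 2.69], [-2.54, 2.54]. Speed limits (rad/s): [2.39, 2.39, 3.01, 3.14, 3.14, 3.14].

## Interface

Orientations are given as a rotation vector (axis times angle).
In Python, from bench import r gives the robot as it stands.
- The arm moves only by the tool drive_tool, never from a script. Its argument "commands" is a list of rows, each a list of 7 numbers: the shift along the tool's x, y, z in cm, then the turn, a rotation vector about the tool's x, y, z in rad, then the opening, from 0 (shut) to 1 (fully open). A call has 1 to 10 rows; each row is the pose to reach, as a shift and turn from the pose commanded when the call began, along the tool's axes at that moment; what a row does not reach only later rows make up. A row lasts 1/10 s, in which the tool goes at most 50 mm and 8.59 degrees, less where a joint would pass 70% of its speed; a pose out of reach is approached as far as the arm can. A call with a gripper value outside its range is refused whole. The fingers move at their own pace and stop on an object; "newtons" is the grip in N (left out, the last holds). Time passes only in rows, so rows that repeat a pose let the fingers close. It gives the time, the measured TCP pose, the force and the opening at its end, in the units of the state.
- r.get_obs(): the state, without advancing time (a new reading comes with each control period).
- r.read_camera(name): name is "scene" or "side" or "wrist"; returns (picture, depth): 420x560x3 uint8, red, green, blue; 420x560 float32, m along the optical axis (not along the pixel's ray), 0 where there is no reading.
- r.camera_info(name): a dict with "camera_matrix" (3x3 intrinsics, pixels), "pose" (4x4, takes a point from camera to world coordinates). Camera axes: x right, y up, looking along -z (the intrinsics and any distortion apply to the point x, -y, -z); pixel columns grow to the right and rows downward; lengths in m; the calibration is good to about 2 mm. A picture is of the moment at which its call begins: read the wrist's pose just before it. camera_info takes no time and is no camera call; for the wrist camera it gives the pose at the moment of the call.
- r.hand_in(): hands the job in, once; it reports no verdict.
The state is a dict: "time_s": time; "joints": joint angles; "joint_vel": joint speeds; "joint_torque": joint torques, N m; "eef_pos": TCP position; "eef_rot": TCP orientation; "contact_force": force on the tool from outside, world axes, zero at the start; "moment": the same for the moment, N m; "grip_width": finger opening in m.
Only numpy, scipy, OpenCV 4.12 (cv2) and the standard library are available. Lean on these libraries where they do the work, as an engineer would, in place of code of your own. Each camera call takes 0.05 s, during which the arm holds its last target.

## Task

The brass seat nut at the bottom of the honey pump's deep valve bore is only finger-tight. Take the larger of the two T-handle sockets out of the tool stand, set it right down over the nut and turn it clockwise until the nut comes up solid, then draw the socket out and lower it, without dropping it, back upright into its empty tube in the stand. Leave the smaller socket, the valve bonnet and the honey jars where they are.

Things in the scene. Friction and masses are not known exactly. Their poses are not given: they have to be found in the camera images.
- bore_mouth (a point): Centre of the mouth of the vertical valve bore in the steel pump head, 122 mm above the table; z up, x along the pump towards its gear case. The bore is 60 mm wide, 88 mm deep, with a flat floor 34 mm above the table, in an upright round tower 80 mm across with a 104 mm flange (six studs up to 116 mm high). The pump is bolted down and does not move.
- pump_case (a point): Top of the pump's gear case, 107 mm above the table, 75 mm behind the bore along x. The round case, 98 mm across, lies along x from 36 to 127 mm behind the bore's axis; a hose port on either side reaches 85 mm out, and a shaft stub goes on to 192 mm. The foot plate is 210 by 150 by 12 mm. Keep clear.
- nut_top (a point): Centre of the top of the brass hex nut at the bottom of the bore, 54 mm above the table. 32 mm across flats, 20 mm high (foot on the bore's floor), chamfered over its top 4 mm; a stud 20 mm thick stands 5 mm out of it. z up; x points at one of its six corners; the axes turn with the nut.
- seat_nut (a joint): How far the nut is turned, in rad: grows as it is turned clockwise seen from above. It stops solid at 1.6 (tight) and starts between 0.3 and 1.0. It drags with 0.3 N m, stays where it is left, does not move up or down, and backs off if turned anticlockwise.
- big_grip (a point): Centre of the cross bar of the larger T-handle socket (loose, steel, 178 mm high, 0.5 to 0.75 kg), 160 mm above its foot; z up its shaft, x along the bar (140 mm long, 14 thick, 18 mm end collars; roughly along the stand's x). The bar passes through a square hub, 30 by 30 mm, sides parallel to x and y, from 18 mm above to 26 mm below this point. The shaft below is 18 mm thick.
- big_foot (a point): Centre of the open lower end of the larger socket, 160 mm below big_grip, same axes. The socket is 47 mm across outside, 52 mm high; its hexagon is 34.5 mm across flats (about 9 degrees of play on the nut either way), 34 mm deep, with corners along x and every 60 degrees from it. Fully on the nut, this point is on the bore's floor, 20 mm below nut_top.
- small_grip (a point): Centre of the cross bar of the smaller T-handle socket (loose, 130 mm high, bar 100 mm long, hub 22 mm, socket 34 mm across), 112 mm above its foot; it stands in the stand's other tube. Too small for the nut; leave it.
- tube_a (a point): Centre of the inner floor of one tube of the tool stand, 12 mm above the table; z up. The stand is bolted down: a foot plate 100 (x) by 240 (y) by 8 mm with two upright round tubes, 60 mm wide inside, 68 outside, rims 80 mm above the table, 130 mm apart along y. This one is at +y. Either may hold the larger socket.
- tube_b (a point): Centre of the inner floor of the stand's other tube, at -y; same sizes.
- bonnet_center (a point): Centre of the valve bonnet, a steel flanged cap 104 mm across and 62 mm high, standing loose on the table. Leave it.
- jar_tall_center (a point): Centre of a honey jar with a yellow cap, 78 mm across and 125 mm high, standing on the table. Leave it.
- jar_short_center (a point): Centre of a dark honey jar with a yellow cap, 78 mm across and 95 mm high, standing on the table. Leave it.
Things that resemble listed ones, but are neither listed nor needed, are in the scene too. What is shaped like the part that bears big_grip but orange is not meant.

How it is judged:
By the outcome, as a careful person would: the job done as asked, in the order asked, and still so for the second after the job is handed in, with the robot touching nothing.
It also fails if it takes over 69 s, if anything falls off the work surface, if the arm or the gripper's body presses on something with over 40 N, if the wrist force passes 120 N, or if a joint passes its speed limit or range.

## Working session

There is one attempt and no reset: what is moved stays moved. The work goes in short steps, Python scripts to look and compute and a tool call to move; the robot and the scene stay as the last step left them, time stands still between calls to the robot, and variables do not carry over. Pictures are saved under pics/ and viewed, and the job is handed in when it is done.

Besides the shell and the picture viewer there is one more tool, called after "Emit:" by a JSON object that holds its "fn" and its "kwargs". drive_tool: Moves the arm, as the interface text tells. Its arguments: {"type":"object","properties":{"commands":{"type":"array","items":{"type":"array","items":{"type":"number"}}},"newtons":{"type":"number"}},"required":["commands"]}

```bash
ls; mkdir -p pics; python3 - <<'E'
from bench import r
import cv2,numpy as np
o=r.get_obs();print(o)
print(r.grasp_offset)
for n in ["scene","side","wrist"]:
    i=r.camera_info(n);print(n,i)
    p,d=r.read_camera(n)
    cv2.imwrite(f"pics/{n}0.png",p[:,:,::-1]);np.save(f"{n}0.npy",d)
E
```

```text
pics
{'time_s': 0.0, 'joints': array([-1.22998825e+00,  4.23823861e-01,  1.63065611e+00, -1.39330273e-05,
        1.08858335e+00, -1.89955535e-02]), 'joint_vel': array([-3.94497432e-05,  1.52573604e-03,  7.88203960e-04,  6.71752964e-04,
        1.89051417e-04,  1.08733018e-04]), 'joint_torque': array([ 1.81618521e-03, -5.44617426e+01, -2.73665464e+01,  6.45052828e-02,
        2.28014379e-02, -1.06247696e-04]), 'eef_pos': array([ 0.21999318, -0.58471958,  0.40392541]), 'eef_rot': array([-3.08946319e+00, -5.61885113e-01,  3.89062438e-04]), 'contact_force': array([-0.22245019,  0.34229197, -0.14284749]), 'moment': array([-0.01886415, -0.03609549,  0.01276909]), 'grip_width': 0.08766949588268502}
0.1633
scene {'camera_matrix': array([[472.26737831,   0.        , 286.65915459],
       [  0.        , 472.26737831, 216.744827  ],
       [  0.        ,   0.        ,   1.        ]]), 'pose': array([[-0.17169262, -0.83220223,  0.52722016,  1.15620843],
       [ 0.98514945, -0.14584344,  0.09061044,  0.10411395],
       [ 0.0014854 ,  0.53494779,  0.84488381,  1.11923299],
       [ 0.        , 
[... 206 characters left out ...]
.        ]]), 'pose': array([[-0.92419037,  0.2208841 , -0.31158045,  0.15376177],
       [-0.38179364, -0.55626459,  0.73810794,  0.93924265],
       [-0.01028487,  0.80111168,  0.59842652,  0.89339813],
       [ 0.        ,  0.        ,  0.        ,  1.        ]])}
wrist {'camera_matrix': array([[315.22303912,   0.        , 275.94857178],
       [  0.        , 315.22303912, 210.29950486],
       [  0.        ,   0.        ,   1.        ]]), 'pose': array([[ 0.35330785,  0.89942909,  0.2572953 ,  0.29048257],
       [-0.93550649,  0.34000024,  0.09605959, -0.55891416],
       [-0.00108168, -0.27464003,  0.96154651,  0.38338301],
       [ 0.        ,  0.        ,  0.        ,  1.        ]])}
```

View pics/scene0.png

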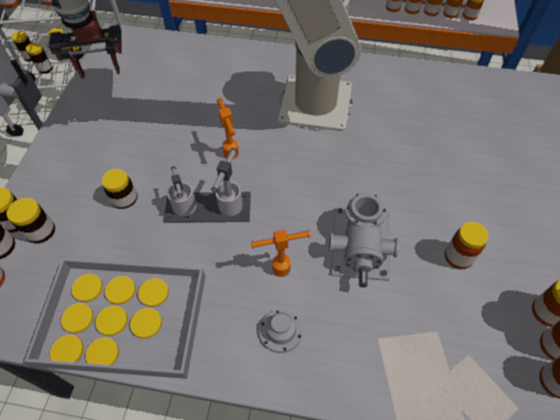

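View pics/side0.png

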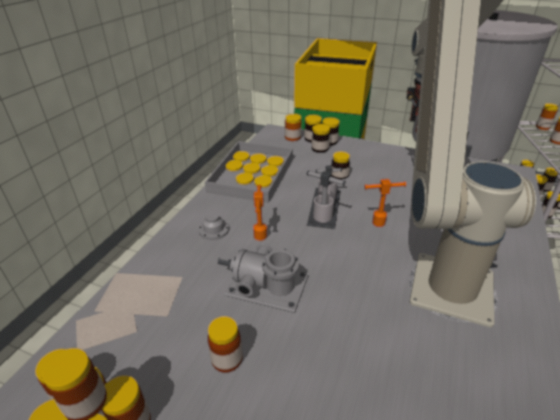

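View pics/wrist0.png

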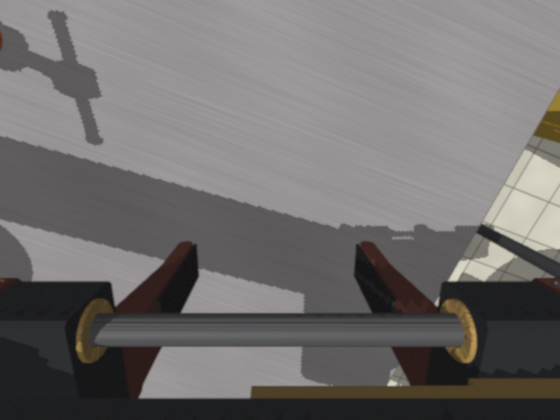

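```bash
python3 - <<'E'
import cv2
a=cv2.imread("pics/scene0.png")
cv2.imwrite("pics/c1.png",cv2.resize(a[140:240,150:270],None,fx=6,fy=6,interpolation=cv2.INTER_CUBIC))
cv2.imwrite("pics/c2.png",cv2.resize(a[180:290,310:420],None,fx=5,fy=5,interpolation=cv2.INTER_CUBIC))
a=cv2.imread("pics/side0.png")
cv2.imwrite("pics/c3.png",cv2.resize(a[150:240,270:390],None,fx=6,fy=6,interpolation=cv2.INTER_CUBIC))
E
```

```text
(no output)
```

View pics/c1.png

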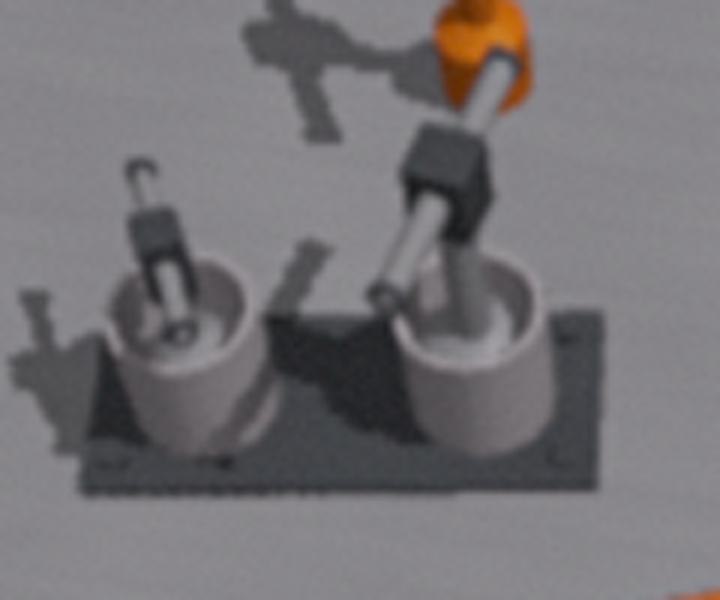

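View pics/c2.png

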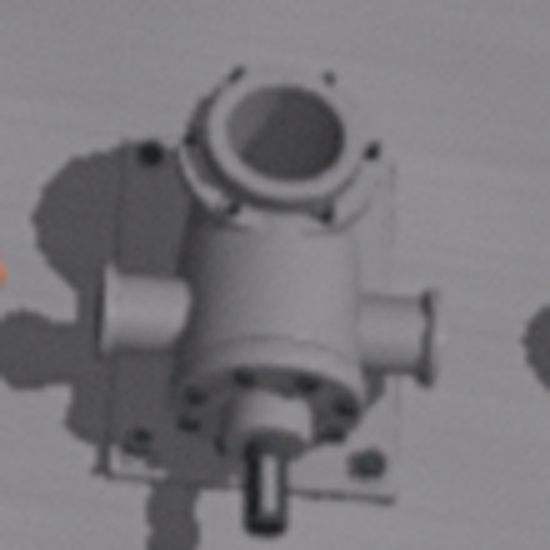

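View pics/c3.png

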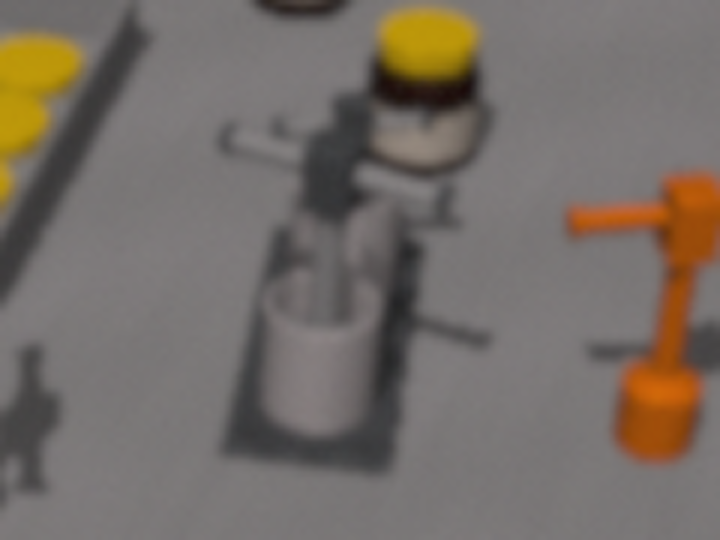

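```bash
cat >h.py <<'E'
import numpy as np,cv2
from scipy.spatial.transform import Rotation as R
def ray(info,u,v):
    K=info["camera_matrix"];P=info["pose"]
    d=np.array([(u-K[0,2])/K[0,0],-(v-K[1,2])/K[1,1],-1.])
    return P[:3,3],P[:3,:3]@d
def atz(info,u,v,z):
    o,d=ray(info,u,v);return o+d*(z-o[2])/d[2]
def proj(info,p):
    P=info["pose"];c=P[:3,:3].T@(np.asarray(p)-P[:3,3]);K=info["camera_matrix"]
    return np.array([K[0,0]*c[0]/-c[2]+K[0,2],-K[1,1]*c[1]/-c[2]+K[1,2]])
def world(info,d):
    v,u=np.indices(d.shape);K=info["camera_matrix"];P=info["pose"]
    c=np.stack([(u-K[0,2])/K[0,0]*d,-(v-K[1,2])/K[1,1]*d,-d],-1)
    w=c@P[:3,:3].T+P[:3,3]; w[d<=0]=np.nan; return w
E
python3 - <<'E'
from bench import r
from h import *
i=r.camera_info("scene");s=r.camera_info("side")
for n,u,v,z in [("rimR",228.3,191.2,.08),("rimL",180.8,192,.08),("hub",224.7,165.3,.19),("barA",233.3,150.3,.172),("barB",214.2,189.5,.172),("bore",367.2,206.6,.122)]:
    p=atz(i,u,v,z);print(n,p.round(4),"side px",proj(s,p).round(1))
w=world(i,np.load("scene0.npy"))
# heights grid for pieces
for n,u,v in [("hubtop",224,165),("orange1",228,105),("orange2",280,235),("case",365,245),("jar",117,180),("jar2",470,233),("bonnet",281,325)]:
    print(n,w[v,u].round(3))
for k,(x0,x1,y0,y1) in dict(hub=(210,240,140,195)).items():
    m=w[y0:y1,x0:x1].reshape(-1,3);
    t=m[m[:,2]>.183];print(len(t),np.median(t,0).round(4),t.max(0),t.min(0))
E
```

```text
rimR [ 0.4546 -0.1763  0.08  ] side px [322.5 199.7]
rimL [ 0.4792 -0.3017  0.08  ] side px [326.2 180.3]
hub [ 0.4531 -0.1743  0.19  ] side px [324.6 173.1]
barA [ 0.3873 -0.1696  0.172 ] side px [343.  182.3]
barB [ 0.5177 -0.1869  0.172 ] side px [307.2 172.2]
bore [0.4687 0.193  0.122 ] side px [278.4 258.1]
hubtop [ 0.455 -0.175  0.193]
orange1 [ 0.061 -0.282 -0.001]
orange2 [ 0.621 -0.003  0.178]
case [0.572 0.198 0.107]
jar [ 0.481 -0.477  0.095]
jar2 [0.507 0.445 0.128]
bonnet [0.792 0.029 0.065]
135 [ 0.4556 -0.1778  0.1897] [ 0.52092786 -0.16277366  0.19459186] [ 0.40643063 -0.19475765  0.18301576]
```

```bash
cat >>h.py <<'E'
def tool(r):
    o=r.get_obs();return o,np.array(o["eef_pos"]),R.from_rotvec(o["eef_rot"]).as_matrix()
def Rd(yaw): # tool x at world yaw, z down
    c,s=np.cos(yaw),np.sin(yaw);return np.array([[c,s,0],[s,-c,0],[0,0,-1.]])
def move(r,p,yaw):
    o,q,M=tool(r);T=Rd(yaw)
    return (M.T@(np.array(p)-q)*100).round(2),R.from_matrix(M.T@T).as_rotvec().round(4)
def yaw(M): return np.arctan2(M[1,0],M[0,0])
E
python3 - <<'E'
from bench import r
from h import *
o,p,M=tool(r);print(M.round(3),yaw(M),o["joints"],yaw(M)-o["joints"][0]+o["joints"][5])
P=r.camera_info("wrist")["pose"];print((M.T@(P[:3,3]-p)).round(4),(M.T@P[:3,:3]).round(3))
i=r.camera_info("scene")
print(atz(i,231,156,.03),atz(i,282,268,.03))
E
```

```text
[[ 0.936  0.352 -0.   ]
 [ 0.352 -0.936  0.001]
 [ 0.    -0.001 -1.   ]] 0.3598316022580825 [-1.22997873e+00  4.23687470e-01  1.63049855e+00 -1.31246001e-05
  1.08864358e+00 -1.90079218e-02] 1.5708024123462785
[0.0751 0.0007 0.0206] [[ 0.001  0.962  0.275]
 [ 1.    -0.001 -0.001]
 [-0.     0.275 -0.962]]
[ 0.29460956 -0.21227059  0.03      ] [0.63121927 0.00218065 0.03      ]
```

```bash
python3 - <<'E'
from bench import r
from h import *
print(move(r,[.545,.183,.405],3.01), move(r,[.545,.183,.36],3.01))
E
```

```text
(array([ 5.745e+01, -6.042e+01, -2.000e-02]), array([-4.0000e-04, -1.6000e-03, -2.6502e+00])) (array([ 57.45, -60.41,   4.48]), array([-4.0000e-04, -1.6000e-03, -2.6502e+00]))
```

Emit:
{"fn": "drive_tool", "kwargs": {"commands": [[57.4, -60.4, 0, 0, 0, -2.65, 1], [57.4, -60.4, 0, 0, 0, -2.65, 1], [57.4, -60.4, 0, 0, 0, -2.65, 1], [57.4, -60.4, 0, 0, 0, -2.65, 1], [57.4, -60.4, 0, 0, 0, -2.65, 1], [57.4, -60.4, 0, 0, 0, -2.65, 1], [57.4, -60.4, 0, 0, 0, -2.65, 1], [57.4, -60.4, 0, 0, 0, -2.65, 1], [57.4, -60.4, 0, 0, 0, -2.65, 1], [57.4, -60.4, 0, 0, 0, -2.65, 1]]}}

```text
time_s: 1.15
eef_pos: [0.4151, -0.1225, 0.4048]
eef_rot: [1.871, 2.523, 0.0]
contact_force: [1.6, -1.0, 0.0]
grip_width: 0.0876
```

```bash
python3 - <<'E'
from bench import r
from h import *
print(r.get_obs()["joints"]);print(move(r,[.545,.183,.36],3.01))
E
```

```text
[-3.14396086e-01  1.35773484e-01  2.03527111e+00 -2.21330472e-05
  9.70104342e-01 -6.09379437e-01]
(array([25.45, 21.31,  4.48]), array([ 2.0000e-04,  4.0000e-04, -1.1442e+00]))
```

Emit:
{"fn": "drive_tool", "kwargs": {"commands": [[25.4, 21.3, 4.5, 0, 0, -1.144, 1], [25.4, 21.3, 4.5, 0, 0, -1.144, 1], [25.4, 21.3, 4.5, 0, 0, -1.144, 1], [25.4, 21.3, 4.5, 0, 0, -1.144, 1], [25.4, 21.3, 4.5, 0, 0, -1.144, 1], [25.4, 21.3, 4.5, 0, 0, -1.144, 1], [25.4, 21.3, 4.5, 0, 0, -1.144, 1], [25.4, 21.3, 4.5, 0, 0, -1.144, 1], [25.4, 21.3, 4.5, 0, 0, -1.144, 1]]}}

```text
time_s: 2.05
eef_pos: [0.5466, 0.1808, 0.359]
eef_rot: [-0.212, -3.133, 0.001]
contact_force: [0.5, -0.5, 0.1]
grip_width: 0.0877
```

```bash
cat > snap.py <<'E'
import sys
from bench import r
from h import *
import json
n=sys.argv[1]
i=r.camera_info("wrist");p,d=r.read_camera("wrist")
cv2.imwrite(f"pics/{n}.png",p[:,:,::-1]);np.save(n+".npy",d)
json.dump({k:np.asarray(v).tolist() for k,v in i.items() if k in("camera_matrix","pose")},open(n+".json","w"))
o=r.get_obs();print(o["time_s"],o["eef_pos"].round(4),o["joints"].round(3))
E
cat >>h.py <<'E'
import json
def load(n):
    j=json.load(open(n+".json"));return {k:np.array(v) for k,v in j.items()}
E
python3 snap.py w1; python3 -c "
import cv2;a=cv2.imread('pics/w1.png');cv2.imwrite('pics/w1b.png',a)"
```

```text
2.1 [0.5464 0.18   0.3592] [ 0.298  0.408  1.776 -0.     0.959 -1.134]
```

View pics/w1.png

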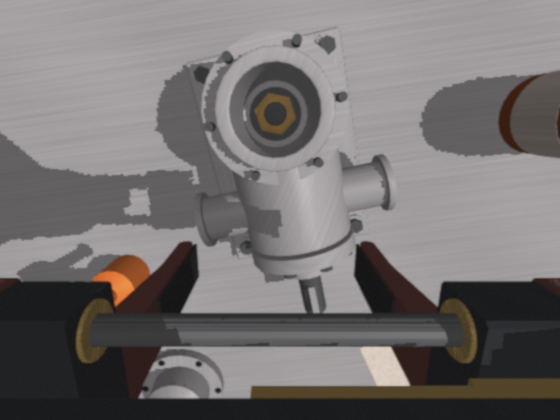

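```bash
python3 - <<'E'
import cv2
a=cv2.imread("pics/w1.png")
b=cv2.resize(a[40:180,205:345],None,fx=4.2,fy=4.2,interpolation=cv2.INTER_CUBIC)
cv2.imwrite("pics/c4.png",b)
b=cv2.resize(a[84:144,245:305],None,fx=10,fy=10,interpolation=cv2.INTER_CUBIC)
b=cv2.convertScaleAbs(b,alpha=1.6)
cv2.imwrite("pics/c5.png",b)
E
```

```text
(no output)
```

View pics/c4.png

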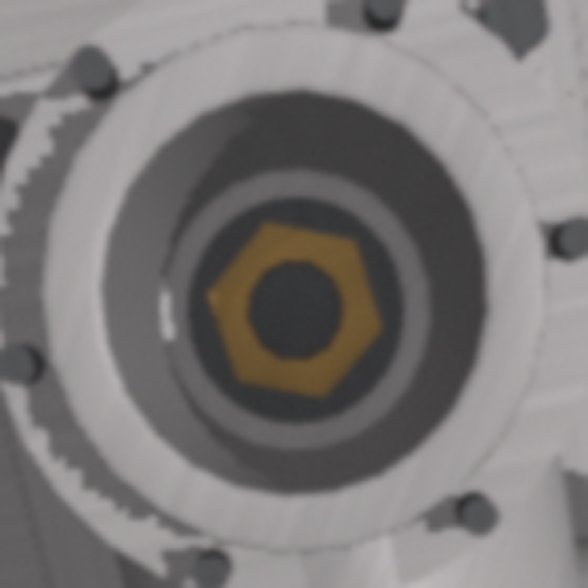

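View pics/c5.png

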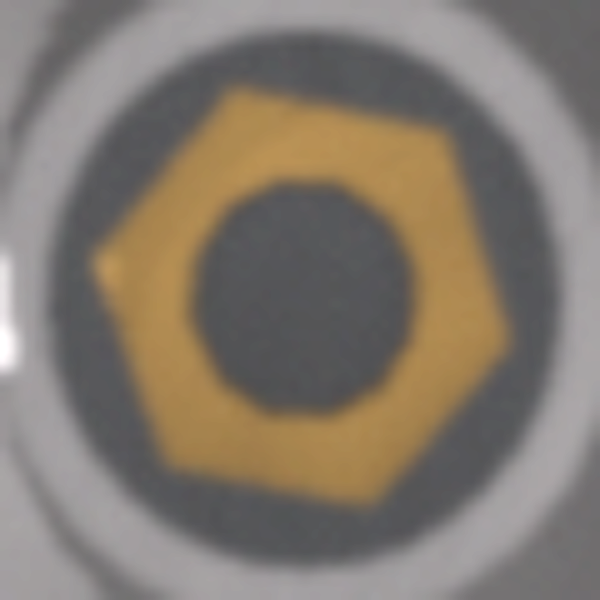

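```bash
python3 - <<'E'
from h import *
i=load("w1")
c=np.array([(235,88),(448,132),(510,340),(370,505),(165,468),(95,255)])+.5
px=c/10-.5+[245,84]
W=np.array([atz(i,*q,.051) for q in px]);m=W.mean(0);print("nut",m)
v=(W-m)[:,:2];print(np.hypot(*v.T)*1e3, np.degrees(np.arctan2(v[:,1],v[:,0])))
a=np.arctan2(v[:,1],v[:,0]);print("corner ang mod60",np.degrees(np.angle(np.exp(6j*a).mean())/6))
print("stud",atz(i,*((np.array([302.,297])+.5)/10-.5+[245,84]),.059))
E4=[((103+488)/2,292),(295,(92+493)/2)]
f=lambda x,y:atz(i,(x+.5)/4.2-.5+205,(y+.5)/4.2-.5+40,.122)
E=[f(103,290),f(488,290),f(296,92),f(296,493)]
print(np.array(E),"bore",(E[0]+E[1])/2,(E[2]+E[3])/2)
w=world(i,np.load("w1.npy"));print(w[100:128:4,260:292:4,2].round(3))
s=w[185:215,300:312].reshape(-1,3); 
E
```

```text
nut [0.46609486 0.18987791 0.051     ]
[18.34232117 18.57296495 18.34127732 18.34329448 18.7784772  18.51813274] [-168.96958848  130.39358579   71.82382458   10.94759244  -48.52909145
 -109.32230717]
corner ang mod60 11.057283341232091
stud [0.46601673 0.18977074 0.059     ]
[[0.46070898 0.16070931 0.122     ]
 [0.46871105 0.22011313 0.122     ]
 [0.43671147 0.19428662 0.122     ]
 [0.49578145 0.18628831 0.122     ]] bore [0.46471002 0.19041122 0.122     ] [0.46624646 0.19028746 0.122     ]
[[0.034 0.051 0.053 0.054 0.054 0.051 0.052 0.049]
 [0.051 0.054 0.057 0.058 0.059 0.058 0.053 0.051]
 [0.051 0.054 0.058 0.058 0.059 0.058 0.058 0.052]
 [0.053 0.059 0.059 0.058 0.059 0.059 0.059 0.051]
 [0.052 0.059 0.059 0.058 0.059 0.058 0.058 0.055]
 [0.051 0.053 0.059 0.058 0.058 0.059 0.054 0.053]
 [0.051 0.054 0.054 0.059   nan 0.053 0.052 0.051]]
```

```bash
python3 - <<'E'
from bench import r
from h import *
print(move(r,[.505,-.182,.405],3.01))
E
```

```text
(array([ -0.92, -36.43,  -4.56]), array([-0.0006, -0.001 , -0.0075]))
```

Emit:
{"fn": "drive_tool", "kwargs": {"commands": [[-0.9, -36.4, -4.6, 0, 0, 0, 1], [-0.9, -36.4, -4.6, 0, 0, 0, 1], [-0.9, -36.4, -4.6, 0, 0, 0, 1], [-0.9, -36.4, -4.6, 0, 0, 0, 1], [-0.9, -36.4, -4.6, 0, 0, 0, 1], [-0.9, -36.4, -4.6, 0, 0, 0, 1], [-0.9, -36.4, -4.6, 0, 0, 0, 1], [-0.9, -36.4, -4.6, 0, 0, 0, 1], [-0.9, -36.4, -4.6, 0, 0, 0, 1]]}}

```text
time_s: 3.0
eef_pos: [0.5044, -0.1851, 0.4063]
eef_rot: [0.228, 3.132, -0.001]
contact_force: [0.1, 0.4, 0.4]
grip_width: 0.0878
```

```bash
python3 snap.py w2
```

```text
3.05 [ 0.5046 -0.1836  0.4059] [-0.371  0.293  1.824  0.     1.025 -1.798]
```

View pics/w2.png

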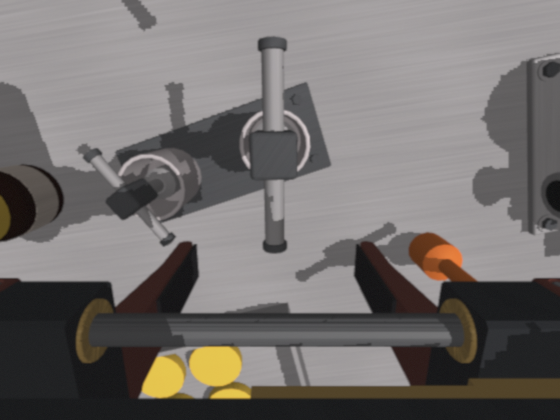

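```bash
python3 - <<'E'
import cv2
a=cv2.imread("pics/w2.png")
b=cv2.resize(a[90:200,220:330],None,fx=5.4,fy=5.4,interpolation=cv2.INTER_CUBIC)
cv2.imwrite("pics/c6.png",cv2.convertScaleAbs(b,alpha=1.4))
b=cv2.resize(a[25:265,240:310],None,fx=2.5,fy=2.5,interpolation=cv2.INTER_CUBIC)
cv2.imwrite("pics/c7.png",cv2.convertScaleAbs(b,alpha=1.4))
E
```

```text
(no output)
```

View pics/c6.png

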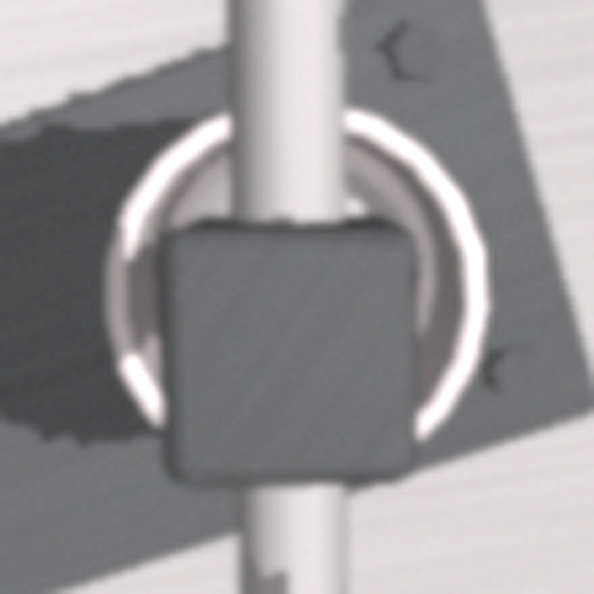

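View pics/c7.png

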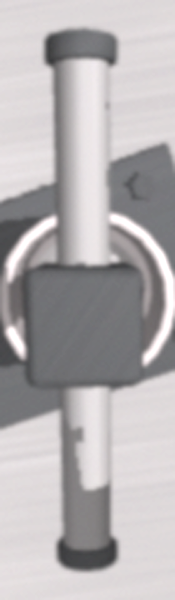

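```bash
python3 - <<'E'
from h import *
i=load("w2")
f=lambda x,y,z:atz(i,(x+.5)/5.4-.5+220,(y+.5)/5.4-.5+90,z)
g=lambda x,y,z:atz(i,(x+.5)/2.5-.5+240,(y+.5)/2.5-.5+25,z)
H=np.array([f(*q,.19) for q in [(172,230),(412,226),(412,472),(177,480)]]);print(H,H.mean(0))
a,b=g(82,46,.172),g(87,553,.172);print(a,b,(a+b)/2,np.hypot(*(a-b)[:2]),np.degrees(np.arctan2(*(a-b)[1::-1])))
E=[f(106,280,.08),f(488,280,.08)];print("rim",E,(E[0]+E[1])/2)
# rim circle fit through outer pts
pts=[(125,225),(180,150),(232,118),(348,115),(430,170),(480,240),(488,290),(470,370),(425,437),(106,290),(122,360)]
W=np.array([f(*q,.08)[:2] for q in pts]);A=np.c_[2*W,np.ones(len(W))];s=np.linalg.lstsq(A,(W**2).sum(1),rcond=None)[0]
print("rimc",s[:2],np.sqrt(s[2]+s[:2]@s[:2]))
w=world(i,np.load("w2.npy"));hh=w[135:172,255:294];print(np.nanmedian(hh[...,2]))
E
```

```text
[[ 0.43524992 -0.19064803  0.19      ]
 [ 0.43866638 -0.16408249  0.19      ]
 [ 0.46614302 -0.16758573  0.19      ]
 [ 0.46315959 -0.1947183   0.19      ]] [ 0.45080473 -0.17925864  0.19      ]
[ 0.38525844 -0.17062538  0.172     ] [ 0.51739773 -0.18873572  0.172     ] [ 0.45132809 -0.17968055  0.172     ] 0.13337457243821965 172.19595149574593
rim [array([ 0.44453511, -0.21244936,  0.08      ]), array([ 0.45417235, -0.14600721,  0.08      ])] [ 0.44935373 -0.17922829  0.08      ]
rimc [ 0.45347714 -0.17975167] 0.03310306962596279
0.18934452583272662
```

```bash
python3 - <<'E'
from bench import r
from h import *
print(move(r,[.4511,-.1795,.333],3.0054))
E
```

```text
(array([ 5.35, -0.36,  7.29]), array([ 0.0001,  0.0002, -0.0075]))
```

Emit:
{"fn": "drive_tool", "kwargs": {"commands": [[5.3, -0.4, 2, 0, 0, -0.007, 1], [5.3, -0.4, 4.5, 0, 0, -0.007, 1], [5.3, -0.4, 6, 0, 0, -0.007, 1], [5.3, -0.4, 7.3, 0, 0, -0.007, 1], [5.3, -0.4, 7.3, 0, 0, -0.007, 1], [5.3, -0.4, 7.3, 0, 0, -0.007, 1]]}}

```text
time_s: 3.65
eef_pos: [0.4529, -0.1784, 0.3328]
eef_rot: [-0.205, -3.135, -0.0]
contact_force: [0.2, -0.0, 0.6]
grip_width: 0.0875
```

```bash
python3 - <<'E'
from bench import r
from h import *
print(r.get_obs()["joints"]);print(move(r,[.4511,-.1795,.333],3.0054))
E
```

```text
[-3.99660939e-01  3.28565009e-01  1.98455927e+00  1.00469260e-04
  8.28516293e-01 -1.84000183e+00]
(array([ 0.17, -0.13, -0.02]), array([ 0.0001, -0.    ,  0.0057]))
```

Emit:
{"fn": "drive_tool", "kwargs": {"commands": [[0.2, -0.1, 0, 0, 0, 0.006, 1], [0.2, -0.1, 0, 0, 0, 0.006, 0.6], [0.2, -0.1, 0, 0, 0, 0.006, 0.4], [0.2, -0.1, 0, 0, 0, 0.006, 0], [0.2, -0.1, 0, 0, 0, 0.006, 0], [0.2, -0.1, 0, 0, 0, 0.006, 0], [0.2, -0.1, 0, 0, 0, 0.006, 0], [0.2, -0.1, 0, 0, 0, 0.006, 0], [0.2, -0.1, 0, 0, 0, 0.006, 0], [0.2, -0.1, 0, 0, 0, 0.006, 0]], "newtons": 60}}

```text
time_s: 4.65
eef_pos: [0.4504, -0.1794, 0.3326]
eef_rot: [-0.215, -3.134, -0.0]
contact_force: [0.4, 0.8, -0.5]
grip_width: 0.0299
```

```bash
python3 - <<'E'
from bench import r
from h import *
o,p,M=tool(r);print(p,yaw(M),o["moment"],o["contact_force"],o["grip_width"])
E
```

```text
[ 0.45040676 -0.17939843  0.33264167] 3.004670132331586 [ 0.24503494 -0.20637865 -0.00969339] [ 0.37637192  0.84219838 -0.48179867] 0.029856272994408163
```

Emit:
{"fn": "drive_tool", "kwargs": {"commands": [[0, 0, -1.5, 0, 0, 0, 0], [0, 0, -3.5, 0, 0, 0, 0], [0, 0, -6, 0, 0, 0, 0], [0, 0, -9, 0, 0, 0, 0], [0, 0, -12, 0, 0, 0, 0], [0, 0, -15, 0, 0, 0, 0], [0, 0, -16, 0, 0, 0, 0], [0, 0, -16, 0, 0, 0, 0]]}}

```text
time_s: 5.45
eef_pos: [0.4503, -0.1795, 0.493]
eef_rot: [0.215, 3.133, -0.001]
contact_force: [0.1, 0.4, -6.4]
grip_width: 0.0295
```

```bash
python3 snap.py w3;python3 - <<'E'
from bench import r
from h import *
print(r.get_obs()["contact_force"],r.get_obs()["moment"]);print(move(r,[.466,.190,.4926],np.radians(191.06)))
E
```

```text
5.5 [ 0.45   -0.1793  0.4917] [-0.404  0.113  1.84  -0.     1.19  -1.838]
[-0.67776492  0.18809877 -6.8252651 ] [ 0.06122546 -0.08794717  0.02202297]
(array([ 3.45, 36.81, -0.08]), array([ 0.0004, -0.0009, -0.3298]))
```

View pics/w3.png

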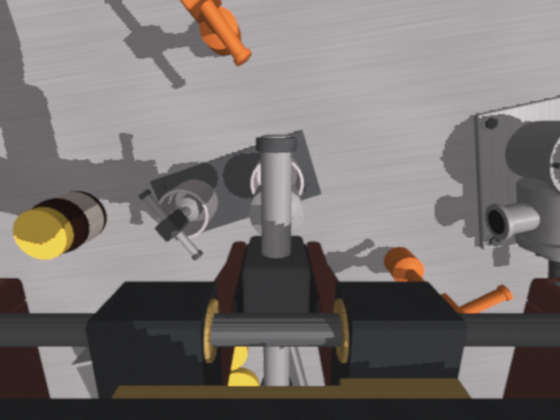

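Emit:
{"fn": "drive_tool", "kwargs": {"commands": [[0.4, 3, -0.1, 0, 0, -0.06, 0], [0.9, 7.5, -0.1, 0, 0, -0.12, 0], [1.4, 12, -0.1, 0, 0, -0.18, 0], [1.8, 16.5, -0.1, 0, 0, -0.24, 0], [2.3, 21, -0.1, 0, 0, -0.3, 0], [2.8, 25.5, -0.1, 0, 0, -0.33, 0], [3.2, 30, -0.1, 0, 0, -0.33, 0], [3.4, 34, -0.1, 0, 0, -0.33, 0], [3.45, 36.8, -0.1, 0, 0, -0.33, 0], [3.45, 36.8, -0.1, 0, 0, -0.33, 0]]}}

```text
time_s: 6.5
eef_pos: [0.4662, 0.1926, 0.4911]
eef_rot: [0.308, -3.123, -0.0]
contact_force: [0.5, -0.4, -5.6]
grip_width: 0.0295
```

```bash
python3 snap.py w4;python3 - <<'E'
from bench import r
from h import *
for n in ["scene","side"]:
    p,d=r.read_camera(n);cv2.imwrite(f"pics/{n}1.png",p[:,:,::-1]);np.save(n+"1.npy",d)
o,p,M=tool(r);print(o["time_s"],p,np.degrees(yaw(M)),o["joints"]);print(move(r,[.466,.190,.4926],np.radians(191.06)))
foot=p-[0,0,.3206]
for n in["scene","side"]: print(n,proj(r.camera_info(n),foot),proj(r.camera_info(n),foot+[0,0,.178]))
b=[cv2.imread(f"pics/{n}1.png")[a:a+150,c:c+150] for n,a,c in[("scene",90,290),("side",120,210)]]
cv2.imwrite("pics/c8.png",cv2.resize(np.hstack(b),None,fx=2.6,fy=2.6,interpolation=cv2.INTER_CUBIC))
E
```

```text
6.55 [0.4659 0.1911 0.4911] [ 0.366  0.146  1.803 -0.     1.198 -1.401]
6.65 [0.46592239 0.18942629 0.49171425] -168.90047208529688 [ 3.62598693e-01  1.44071325e-01  1.80311845e+00 -4.67780257e-04
  1.19829722e+00 -1.40175189e+00]
(array([-0.02,  0.05, -0.09]), array([-0.0011, -0.0038,  0.0007]))
scene [368.74884299 194.3726026 ] [381.13411822 146.36789976]
side [279.64050447 244.18528244] [279.09756964 189.21389746]
```

View pics/c8.png

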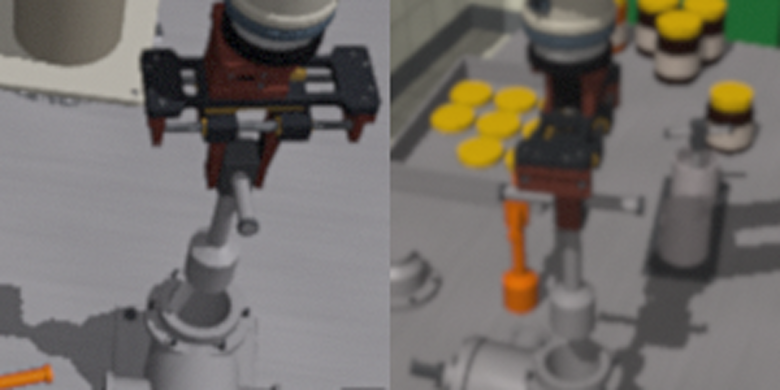

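View pics/w4.png

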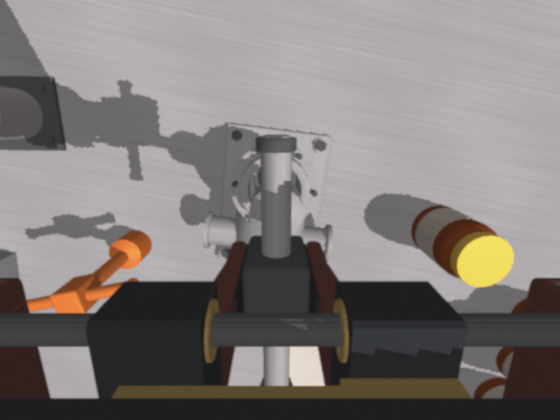

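```bash
python3 - <<'E'
from bench import r
from h import *
o,p,M=tool(r);print(p,o["contact_force"],o["moment"]);print(move(r,[.4654,.1898,.384],np.radians(191.06)))
E
```

```text
[0.46592239 0.18942629 0.49171425] [-1.34721696 -0.53210118 -6.28447234] [ 0.01214102 -0.09080439  0.01618497]
(array([ 0.  ,  0.06, 10.77]), array([-0.0011, -0.0038,  0.0007]))
```

Emit:
{"fn": "drive_tool", "kwargs": {"commands": [[0, 0, 1.5, 0, 0, 0, 0], [0, 0, 4, 0, 0, 0, 0], [0, 0, 6.5, 0, 0, 0, 0], [0, 0, 8.5, 0, 0, 0, 0], [0, 0, 9.8, 0, 0, 0, 0], [0, 0, 10.6, 0, 0, 0, 0], [0, 0, 10.6, 0, 0, 0, 0], [0, 0, 10.6, 0, 0, 0, 0]]}}

```text
time_s: 7.45
eef_pos: [0.4667, 0.1897, 0.3882]
eef_rot: [-0.302, 3.126, 0.0]
contact_force: [0.7, 0.1, -6.1]
grip_width: 0.0298
```

```bash
python3 - <<'E'
from bench import r
from h import *
o,p,M=tool(r);print(p,o["contact_force"],o["moment"]);print(move(r,[.4654,.1898,.376],np.radians(191.06)))
E
```

```text
[0.46674514 0.18965501 0.38823567] [ 0.67386158  0.08819397 -6.05234233] [ 0.09909651 -0.12851892  0.00777738]
(array([0.13, 0.04, 1.22]), array([ 0.0001,  0.0009, -0.0002]))
```

Emit:
{"fn": "drive_tool", "kwargs": {"commands": [[0.1, 0.03, 0.4, 0, 0, 0, 0], [0.1, 0.03, 0.6, 0, 0, 0, 0], [0.1, 0.03, 0.8, 0, 0, 0, 0], [0.1, 0.03, 1.0, 0, 0, 0, 0], [0.1, 0.03, 1.2, 0, 0, 0, 0], [0.1, 0.03, 1.3, 0, 0, 0, 0], [0.1, 0.03, 1.4, 0, 0, 0, 0]]}}

```text
time_s: 8.15
eef_pos: [0.4653, 0.1899, 0.3736]
eef_rot: [0.303, -3.127, 0.0]
contact_force: [-0.1, -0.5, -5.8]
grip_width: 0.0297
```

```bash
cat >st.py <<'E'
from bench import r
from h import *
import sys
o,p,M=tool(r);print(o["time_s"],"p",p.round(4),"foot",round(p[2]-.3206,4),"F",o["contact_force"].round(1),"m",o["moment"].round(2),"yaw",np.degrees(yaw(M)).round(2),"j6",o["joints"][5].round(3))
a=list(map(float,sys.argv[1:]));
if a:print(move(r,a[:3],np.radians(a[3])))
E
python3 st.py .4654 .1898 .3546 191.06
```

```text
8.15 p [0.4653 0.1899 0.3736] foot 0.053 F [-0.1 -0.5 -5.8] m [ 0.09 -0.13 -0.03] yaw -168.93 j6 -1.4
(array([-0.  , -0.01,  1.9 ]), array([-0.    , -0.0001,  0.0002]))
```

Foot is just below the nut top with no contact force; ease on.

Emit:
{"fn": "drive_tool", "kwargs": {"commands": [[0, 0, 0.2, 0, 0, 0, 0], [0, 0, 0.3, 0, 0, 0, 0], [0, 0, 0.4, 0, 0, 0, 0], [0, 0, 0.5, 0, 0, 0, 0], [0, 0, 0.5, 0, 0, 0, 0]]}}

```text
time_s: 8.65
eef_pos: [0.4653, 0.1899, 0.3685]
eef_rot: [0.303, -3.127, 0.0]
contact_force: [-0.4, 1.4, -7.3]
grip_width: 0.0295
```

```bash
python3 st.py .4654 .1898 .3546 191.06
```

```text
8.65 p [0.4653 0.1899 0.3685] foot 0.0479 F [-0.4  1.4 -7.3] m [ 0.01 -0.12  0.02] yaw -168.93 j6 -1.4
(array([-0.01, -0.01,  1.39]), array([-0.    , -0.0002,  0.0002]))
```

Past the chamfer, no contact: the hex is on. Continue to the floor.

Emit:
{"fn": "drive_tool", "kwargs": {"commands": [[0, 0, 0.2, 0, 0, 0, 0], [0, 0, 0.4, 0, 0, 0, 0], [0, 0, 0.6, 0, 0, 0, 0], [0, 0, 0.8, 0, 0, 0, 0], [0, 0, 1.0, 0, 0, 0, 0], [0, 0, 1.15, 0, 0, 0, 0], [0, 0, 1.25, 0, 0, 0, 0], [0, 0, 1.25, 0, 0, 0, 0]]}}

```text
time_s: 9.45
eef_pos: [0.4653, 0.1899, 0.356]
eef_rot: [0.303, -3.127, 0.0]
contact_force: [-0.3, -1.1, -6.0]
grip_width: 0.0296
```

```bash
python3 st.py .4654 .1898 .3546 191.06
```

```text
9.45 p [0.4653 0.1899 0.356 ] foot 0.0354 F [-0.3 -1.1 -6. ] m [ 0.05 -0.11  0.01] yaw -168.93 j6 -1.4
(array([-0.01, -0.01,  0.14]), array([-0.    , -0.0002,  0.0001]))
```

Emit:
{"fn": "drive_tool", "kwargs": {"commands": [[0, 0, 0.08, 0, 0, 0, 0], [0, 0, 0.14, 0, 0, 0, 0], [0, 0, 0.18, 0, 0, 0, 0], [0, 0, 0.18, 0, 0, 0, 0]]}}

```text
time_s: 9.85
eef_pos: [0.4654, 0.1899, 0.3546]
eef_rot: [-0.303, 3.127, 0.0]
contact_force: [-0.8, -0.7, -1.8]
grip_width: 0.03
```

```bash
python3 st.py
```

```text
9.85 p [0.4654 0.1899 0.3546] foot 0.034 F [-0.8 -0.7 -1.8] m [-0.11  0.08 -0.03] yaw -168.93 j6 -1.4
```

Emit:
{"fn": "drive_tool", "kwargs": {"commands": [[0, 0, 0, 0, 0, 0.06, 0], [0, 0, 0, 0, 0, 0.12, 0], [0, 0, 0, 0, 0, 0.18, 0], [0, 0, 0, 0, 0, 0.24, 0], [0, 0, 0, 0, 0, 0.3, 0], [0, 0, 0, 0, 0, 0.36, 0], [0, 0, 0, 0, 0, 0.42, 0], [0, 0, 0, 0, 0, 0.48, 0], [0, 0, 0, 0, 0, 0.54, 0], [0, 0, 0, 0, 0, 0.54, 0]]}}

```text
time_s: 10.85
eef_pos: [0.4653, 0.1902, 0.3547]
eef_rot: [-0.543, -3.094, -0.002]
contact_force: [-2.1, 2.8, -2.0]
grip_width: 0.03
```

```bash
python3 st.py
```

```text
10.85 p [0.4653 0.1902 0.3547] foot 0.0341 F [-2.1  2.8 -2. ] m [ 0.91  0.46 -0.09] yaw 160.08 j6 -0.86
```

Emit:
{"fn": "drive_tool", "kwargs": {"commands": [[0, 0, 0, 0, 0, 0.05, 0], [0, 0, 0, 0, 0, 0.1, 0], [0, 0, 0, 0, 0, 0.15, 0]]}}

```text
time_s: 11.15
eef_pos: [0.4653, 0.1903, 0.3547]
eef_rot: [-0.772, -3.045, -0.002]
contact_force: [-2.7, 3.5, -1.7]
grip_width: 0.0299
```

```bash
python3 st.py
```

```text
11.15 p [0.4653 0.1903 0.3547] foot 0.0341 F [-2.7  3.5 -1.7] m [1.05 0.37 0.36] yaw 151.54 j6 -0.711
```

Emit:
{"fn": "drive_tool", "kwargs": {"commands": [[0, 0, 0, 0, 0, 0.05, 0], [0, 0, 0, 0, 0, 0.1, 0], [0, 0, 0, 0, 0, 0.15, 0]]}}

```text
time_s: 11.45
eef_pos: [0.4654, 0.1904, 0.3547]
eef_rot: [0.998, 2.979, 0.002]
contact_force: [-2.5, 3.2, -3.4]
grip_width: 0.0295
```

```bash
python3 st.py
```

```text
11.45 p [0.4654 0.1904 0.3547] foot 0.0341 F [-2.5  3.2 -3.4] m [1.11 0.41 0.43] yaw 142.95 j6 -0.561
```

Emit:
{"fn": "drive_tool", "kwargs": {"commands": [[0, 0, 0, 0, 0, 0.05, 0], [0, 0, 0, 0, 0, 0.1, 0]]}}

```text
time_s: 11.65
eef_pos: [0.4654, 0.1904, 0.3547]
eef_rot: [1.141, 2.926, 0.001]
contact_force: [-2.4, 3.6, -2.2]
grip_width: 0.03
```

```bash
python3 st.py
```

```text
11.65 p [0.4654 0.1904 0.3547] foot 0.0341 F [-2.4  3.6 -2.2] m [1.14 0.44 2.11] yaw 137.39 j6 -0.463
```

Emit:
{"fn": "drive_tool", "kwargs": {"commands": [[0, 0, 0, 0, 0, 0.05, 0], [0, 0, 0, 0, 0, 0.1, 0]]}}

```text
time_s: 11.85
eef_pos: [0.465, 0.1906, 0.3548]
eef_rot: [-1.285, -2.866, -0.0]
contact_force: [-4.2, 5.4, 1.3]
grip_width: 0.0311
```

```bash
python3 st.py
```

```text
11.85 p [0.465  0.1906 0.3548] foot 0.0342 F [-4.2  5.4  1.3] m [1.5  1.03 2.41] yaw 131.72 j6 -0.363
```

Emit:
{"fn": "drive_tool", "kwargs": {"commands": [[0, 0, 0, 0, 0, 0.05, 0], [0, 0, 0, 0, 0, 0.1, 0]]}}

```text
time_s: 12.05
eef_pos: [0.4648, 0.1908, 0.3549]
eef_rot: [-1.427, -2.797, -0.001]
contact_force: [-6.6, 8.3, 3.2]
grip_width: 0.0326
```

```bash
python3 st.py
```

```text
12.05 p [0.4648 0.1908 0.3549] foot 0.0343 F [-6.6  8.3  3.2] m [1.84 1.59 1.77] yaw 125.95 j6 -0.263
```

Emit:
{"fn": "drive_tool", "kwargs": {"commands": [[0, 0, 0, 0, 0, -0.06, 0], [0, 0, 0, 0, 0, -0.12, 0], [0, 0, 0, 0, 0, -0.17, 0], [0, 0, 0, 0, 0, -0.17, 0]]}}

```text
time_s: 12.45
eef_pos: [0.4646, 0.191, 0.3548]
eef_rot: [-1.185, -2.907, -0.003]
contact_force: [-6.8, 9.5, 2.0]
grip_width: 0.0295
```

```bash
python3 st.py; python3 snap.py w5
```

```text
12.45 p [0.4646 0.191  0.3548] foot 0.0342 F [-6.8  9.5  2. ] m [2.19 1.45 0.48] yaw 135.65 j6 -0.434
12.5 [0.4646 0.191  0.3548] [ 0.365  0.315  1.937  0.004  0.891 -0.433]
```

View pics/w5.png

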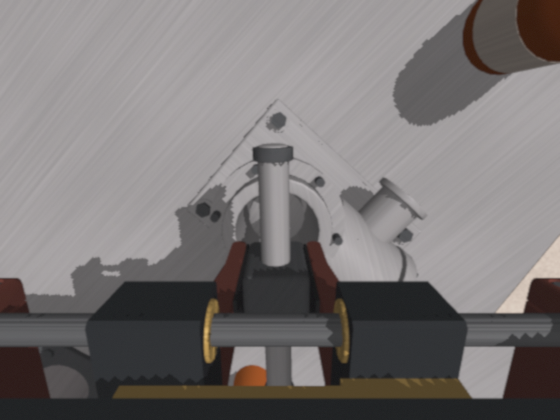

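Emit:
{"fn": "drive_tool", "kwargs": {"commands": [[0, 0, 0, 0, 0, 0.02, 0], [0, 0, 0, 0, 0, 0.04, 0], [0, 0, 0, 0, 0, 0.04, 0]]}}

```text
time_s: 12.8
eef_pos: [0.4646, 0.1911, 0.3548]
eef_rot: [-1.239, -2.885, -0.002]
contact_force: [-7.5, 10.2, 2.6]
grip_width: 0.03
```

```bash
python3 st.py
```

```text
12.8 p [0.4646 0.1911 0.3548] foot 0.0342 F [-7.5 10.2  2.6] m [2.21 1.5  2.09] yaw 133.5 j6 -0.395
```

Emit:
{"fn": "drive_tool", "kwargs": {"commands": [[0.1, 0, 0, 0, 0, -0.06, 0], [0.1, 0, 0, 0, 0, -0.12, 0], [0.1, 0, 0, 0, 0, -0.16, 0], [0.1, 0, 0, 0, 0, -0.16, 0]]}}

```text
time_s: 13.2
eef_pos: [0.464, 0.1914, 0.3547]
eef_rot: [-1.011, -2.972, -0.003]
contact_force: [-6.0, 7.0, 1.3]
grip_width: 0.0298
```

```bash
python3 st.py
```

```text
13.2 p [0.464  0.1914 0.3547] foot 0.0341 F [-6.   7.   1.3] m [ 1.85  1.27 -0.07] yaw 142.43 j6 -0.551
```

Emit:
{"fn": "drive_tool", "kwargs": {"commands": [[0, 0, 0, 0, 0, 0, 0.45], [0, 0, 0, 0, 0, 0, 0.45], [0, 0, 0, 0, 0, 0, 0.45], [0, 0, 0, 0, 0, 0, 0.45]]}}

```text
time_s: 13.6
eef_pos: [0.4649, 0.1905, 0.3546]
eef_rot: [1.013, 2.973, 0.0]
contact_force: [-0.4, -0.2, -0.9]
grip_width: 0.0391
```

```bash
python3 st.py; python3 snap.py w6;  python3 - <<'E'
import cv2
a=cv2.imread("pics/w6.png")
cv2.imwrite("pics/c9.png",cv2.resize(a[120:320,180:380],None,fx=3,fy=3,interpolation=cv2.INTER_CUBIC))
E
```

```text
13.6 p [0.4649 0.1905 0.3546] foot 0.034 F [-0.4 -0.2 -0.9] m [-0.01 -0.11 -0.01] yaw 142.38 j6 -0.549
13.65 [0.4649 0.1905 0.3545] [ 0.365  0.315  1.937 -0.     0.889 -0.549]
```

View pics/c9.png

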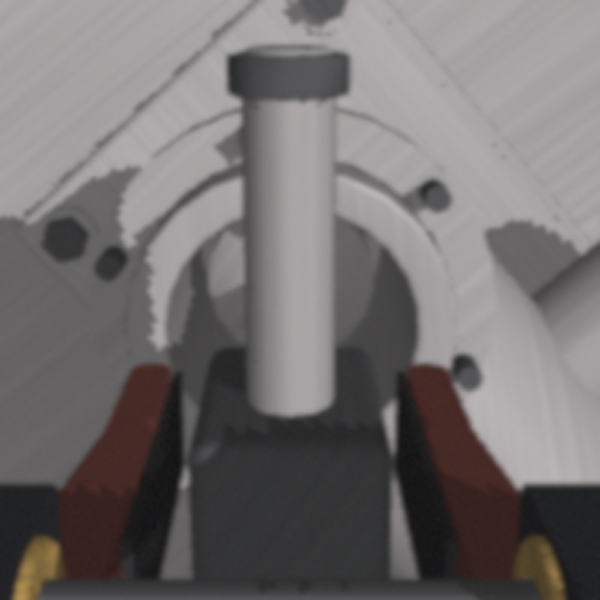

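Emit:
{"fn": "drive_tool", "kwargs": {"commands": [[0, 0, 0, 0, 0, 0, 0.3], [0, 0, 0, 0, 0, 0, 0], [0, 0, 0, 0, 0, 0, 0], [0, 0, 0, 0, 0, 0, 0], [0, 0, 0, 0, 0, 0, 0], [0, 0, 0, 0, 0, 0, 0], [0, 0, 0, 0, 0, 0, 0]], "newtons": 55}}

```text
time_s: 14.35
eef_pos: [0.4648, 0.1908, 0.3544]
eef_rot: [1.013, 2.973, 0.001]
contact_force: [1.7, 2.2, -2.2]
grip_width: 0.0298
```

```bash
python3 st.py
```

```text
14.35 p [0.4648 0.1908 0.3544] foot 0.0338 F [ 1.7  2.2 -2.2] m [ 0.68 -0.74  0.25] yaw 142.37 j6 -0.548
```

Emit:
{"fn": "drive_tool", "kwargs": {"commands": [[0, 0, -0.3, 0, 0, 0, 0], [0, 0, -0.8, 0, 0, 0, 0], [0, 0, -1.4, 0, 0, 0, 0], [0, 0, -2.0, 0, 0, 0, 0], [0, 0, -2.6, 0, 0, 0, 0], [0, 0, -4, 0, 0, 0, 0], [0, 0, -6, 0, 0, 0, 0], [0, 0, -8.5, 0, 0, 0, 0], [0, 0, -11.5, 0, 0, 0, 0], [0, 0, -14, 0, 0, 0, 0]]}}

```text
time_s: 15.35
eef_pos: [0.464, 0.1902, 0.4957]
eef_rot: [-1.013, -2.973, 0.002]
contact_force: [0.1, 0.4, -5.8]
grip_width: 0.0296
```

```bash
python3 st.py .4535 -.1797 .4926 172.2
```

```text
15.35 p [0.464  0.1902 0.4957] foot 0.1751 F [ 0.1  0.4 -5.8] m [ 0.03 -0.19  0.02] yaw 142.35 j6 -0.548
(array([-21.76, -29.93,   0.35]), array([-0.0013, -0.0008, -0.5209]))
```

Emit:
{"fn": "drive_tool", "kwargs": {"commands": [[-3, 0, 0, 0, 0, 0, 0], [-7, 0, 0, 0, 0, 0, 0], [-7.5, 0, 0, 0, 0, 0, 0], [-7.5, 0, 0, 0, 0, 0, 0]]}}

```text
time_s: 15.75
eef_pos: [0.5241, 0.1439, 0.4939]
eef_rot: [-1.016, -2.971, 0.002]
contact_force: [-0.6, 0.8, -6.9]
grip_width: 0.0298
```

```bash
python3 st.py .4535 -.1797 .4926 172.2; python3 snap.py w7;  python3 - <<'E'
import cv2
from h import *
i=load("w7");u,v=proj(i,[.466,.19,.054]).astype(int);print(u,v)
a=cv2.imread("pics/w7.png")
b=cv2.resize(a[max(v-30,0):v+30,u-30:u+30],None,fx=10,fy=10,interpolation=cv2.INTER_CUBIC)
cv2.imwrite("pics/c10.png",cv2.convertScaleAbs(b,alpha=1.5))
E
```

```text
15.75 p [0.5241 0.1439 0.4939] foot 0.1733 F [-0.6  0.8 -6.9] m [-0.02 -0.05  0.04] yaw 142.25 j6 -0.666
(array([-14.23, -29.91,   0.17]), array([-0.0014, -0.0018, -0.5228]))
15.8 [0.5235 0.1444 0.4938] [ 0.247  0.207  1.72   0.     1.217 -0.666]
277 121
```

View pics/c10.png

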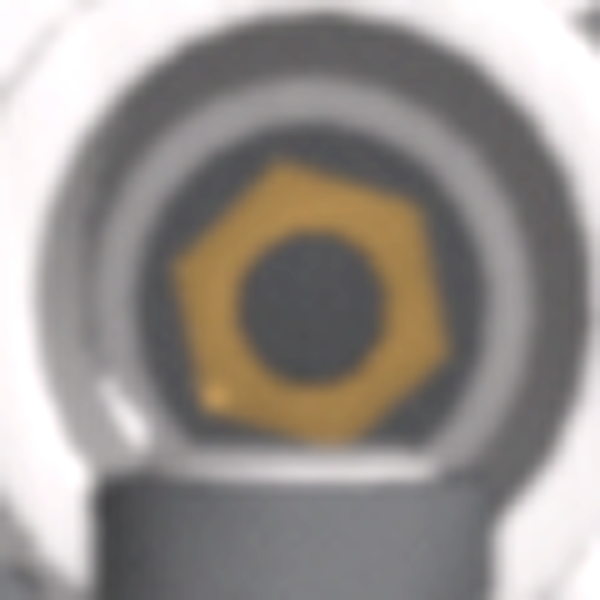

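View pics/w7.png

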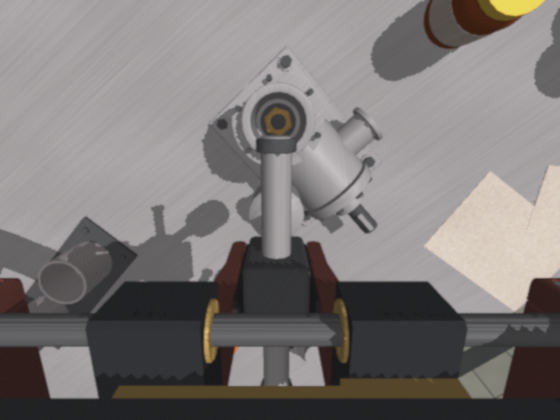

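```bash
python3 - <<'E'
from h import *
i=load("w7")
c=np.array([(280,160),(420,207),(447,360),(325,447),(205,410),(172,265)])+.5
W=np.array([atz(i,*q,.051) for q in c/10-.5+[247,91]])
m=atz(i,*((np.array([313.,308])+.5)/10-.5+[247,91]),.059);print(W.mean(0),m)
v=(W-W.mean(0))[:,:2];a=np.arctan2(v[:,1],v[:,0]);print(np.degrees(a),np.hypot(*v.T))
print(np.degrees(np.angle(np.exp(6j*a).mean())/6))
E
```

```text
[0.46579849 0.18941716 0.051     ] [0.46605999 0.18998059 0.059     ]
[ 153.47868813   93.64476638   32.89232695  -30.36535041  -84.35994254
 -144.98501645] [0.0186342  0.01902966 0.01907971 0.01746126 0.01841691 0.01833204]
-26.60436678004181
```

```bash
python3 st.py .4653 .1903 .4926 153.4
```

```text
15.8 p [0.5235 0.1444 0.4938] foot 0.1732 F [-0.8 -0.1 -6. ] m [ 0.04 -0.09  0.05] yaw 142.29 j6 -0.666
(array([7.41, 0.07, 0.13]), array([-0.0017, -0.002 , -0.1939]))
```

Emit:
{"fn": "drive_tool", "kwargs": {"commands": [[3, 0, 0, 0, 0, -0.08, 0], [6, 0, 0, 0, 0, -0.15, 0], [7.4, 0.07, 0, 0, 0, -0.194, 0], [7.4, 0.07, 3, 0, 0, -0.194, 0], [7.4, 0.07, 6, 0, 0, -0.194, 0], [7.4, 0.07, 9, 0, 0, -0.194, 0], [7.4, 0.07, 10.5, 0, 0, -0.194, 0], [7.4, 0.07, 10.5, 0, 0, -0.194, 0], [7.4, 0.07, 10.5, 0, 0, -0.194, 0]]}}

```text
time_s: 16.7
eef_pos: [0.4658, 0.1909, 0.3898]
eef_rot: [-0.72, -3.058, 0.0]
contact_force: [0.6, 0.0, -6.2]
grip_width: 0.0297
```

```bash
python3 st.py .4653 .1903 .3736 153.4
```

```text
16.7 p [0.4658 0.1909 0.3898] foot 0.0692 F [ 0.6  0.  -6.2] m [ 0.05 -0.13  0.  ] yaw 153.52 j6 -0.743
(array([ 0.02, -0.08,  1.62]), array([-0.0001, -0.    ,  0.0021]))
```

Emit:
{"fn": "drive_tool", "kwargs": {"commands": [[0, -0.07, 0.6, 0, 0, 0, 0], [0, -0.07, 1.1, 0, 0, 0, 0], [0, -0.07, 1.4, 0, 0, 0, 0], [0, -0.07, 1.6, 0, 0, 0, 0], [0, -0.07, 1.8, 0, 0, 0, 0], [0, -0.07, 2.0, 0, 0, 0, 0], [0, -0.07, 2.2, 0, 0, 0, 0], [0, -0.07, 2.2, 0, 0, 0, 0]]}}

```text
time_s: 17.5
eef_pos: [0.4656, 0.1901, 0.3682]
eef_rot: [-0.721, -3.058, -0.002]
contact_force: [-1.6, 1.8, -5.2]
grip_width: 0.0295
```

```bash
python3 st.py .4653 .1903 .3546 153.4
```

```text
17.5 p [0.4656 0.1901 0.3682] foot 0.0476 F [-1.6  1.8 -5.2] m [0.82 0.37 0.04] yaw 153.45 j6 -0.744
(array([ 0.03, -0.  ,  1.36]), array([ 0.0011, -0.0003,  0.0008]))
```

Emit:
{"fn": "drive_tool", "kwargs": {"commands": [[0.05, 0, 0.3, 0, 0, 0, 0], [0.05, 0, 0.6, 0, 0, 0, 0], [0.05, 0, 0.9, 0, 0, 0, 0], [0.05, 0, 1.15, 0, 0, 0, 0], [0.05, 0, 1.35, 0, 0, 0, 0], [0.05, 0, 1.4, 0, 0, 0, 0], [0.05, 0, 1.4, 0, 0, 0, 0]]}}

```text
time_s: 18.2
eef_pos: [0.4652, 0.1902, 0.3548]
eef_rot: [-0.72, -3.058, 0.0]
contact_force: [-6.2, 0.5, 13.0]
grip_width: 0.03
```

```bash
python3 st.py .4653 .1903 .3546 153.4
```

```text
18.2 p [0.4652 0.1902 0.3548] foot 0.0342 F [-6.2  0.5 13. ] m [-0.    1.65  0.01] yaw 153.48 j6 -0.744
(array([-0.  ,  0.01,  0.02]), array([-0.0001, -0.0002,  0.0014]))
```

Emit:
{"fn": "drive_tool", "kwargs": {"commands": [[0, 0, -0.1, 0, 0, 0.04, 0], [0, 0, -0.1, 0, 0, 0.08, 0], [0, 0, -0.1, 0, 0, 0.12, 0]]}}

```text
time_s: 18.5
eef_pos: [0.4651, 0.1906, 0.3548]
eef_rot: [-0.905, -3.008, -0.002]
contact_force: [-3.5, 4.6, 2.8]
grip_width: 0.0301
```

```bash
python3 st.py
```

```text
18.5 p [0.4651 0.1906 0.3548] foot 0.0342 F [-3.5  4.6  2.8] m [1.38 1.05 0.2 ] yaw 146.51 j6 -0.622
```

Emit:
{"fn": "drive_tool", "kwargs": {"commands": [[0, 0, 0, 0, 0, 0.04, 0]]}}

```text
time_s: 18.6
eef_pos: [0.4651, 0.1907, 0.3548]
eef_rot: [-0.965, -2.989, -0.002]
contact_force: [-4.3, 5.2, 2.1]
grip_width: 0.0298
```

```bash
python3 st.py
```

```text
18.6 p [0.4651 0.1907 0.3548] foot 0.0342 F [-4.3  5.2  2.1] m [1.52 1.09 0.44] yaw 144.22 j6 -0.582
```

Emit:
{"fn": "drive_tool", "kwargs": {"commands": [[0, 0, 0, 0, 0, 0.04, 0]]}}

```text
time_s: 18.7
eef_pos: [0.4651, 0.1908, 0.3548]
eef_rot: [-1.024, -2.969, -0.002]
contact_force: [-3.3, 5.6, 1.9]
grip_width: 0.0298
```

```bash
python3 st.py
```

```text
18.7 p [0.4651 0.1908 0.3548] foot 0.0342 F [-3.3  5.6  1.9] m [1.53 1.03 0.38] yaw 141.94 j6 -0.543
```

Emit:
{"fn": "drive_tool", "kwargs": {"commands": [[0, 0, 0, 0, 0, 0.04, 0]]}}

```text
time_s: 18.8
eef_pos: [0.4651, 0.1908, 0.3549]
eef_rot: [-1.081, -2.949, -0.002]
contact_force: [-3.4, 4.0, 2.4]
grip_width: 0.0301
```

```bash
python3 st.py
```

```text
18.8 p [0.4651 0.1908 0.3549] foot 0.0343 F [-3.4  4.   2.4] m [1.39 0.97 1.29] yaw 139.73 j6 -0.503
```

Emit:
{"fn": "drive_tool", "kwargs": {"commands": [[0, 0, 0, 0, 0, 0.04, 0]]}}

```text
time_s: 18.9
eef_pos: [0.4651, 0.1908, 0.3549]
eef_rot: [1.138, 2.928, 0.001]
contact_force: [-3.9, 4.3, 2.7]
grip_width: 0.0299
```

```bash
python3 st.py
```

```text
18.9 p [0.4651 0.1908 0.3549] foot 0.0343 F [-3.9  4.3  2.7] m [1.38 1.16 1.66] yaw 137.54 j6 -0.464
```

Emit:
{"fn": "drive_tool", "kwargs": {"commands": [[0, 0, 0, 0, 0, 0.03, 0]]}}

```text
time_s: 19.0
eef_pos: [0.465, 0.1908, 0.3549]
eef_rot: [-1.18, -2.911, -0.001]
contact_force: [-4.1, 4.9, 4.6]
grip_width: 0.0301
```

```bash
python3 st.py
```

```text
19.0 p [0.465  0.1908 0.3549] foot 0.0343 F [-4.1  4.9  4.6] m [1.46 1.2  2.05] yaw 135.86 j6 -0.435
```

Emit:
{"fn": "drive_tool", "kwargs": {"commands": [[0, 0, 0, 0, 0, 0, 0.45], [0, 0, 0, 0, 0, 0, 0.45], [0, 0, 0, 0, 0, 0, 0.45], [0, 0, 0, 0, 0, 0, 0.45]]}}

```text
time_s: 19.4
eef_pos: [0.4654, 0.19, 0.3545]
eef_rot: [1.184, 2.909, 0.0]
contact_force: [-0.1, -1.1, -0.3]
grip_width: 0.0395
```

```bash
python3 st.py; python3 snap.py w8;  python3 - <<'E'
import cv2
a=cv2.imread("pics/w8.png")
cv2.imwrite("pics/c11.png",cv2.resize(a[120:320,180:380],None,fx=3,fy=3,interpolation=cv2.INTER_CUBIC))
E
```

```text
19.4 p [0.4654 0.19   0.3545] foot 0.0339 F [-0.1 -1.1 -0.3] m [-0.   -0.06 -0.03] yaw 135.72 j6 -0.434
19.45 [0.4653 0.19   0.3544] [ 0.364  0.315  1.937 -0.     0.889 -0.434]
```

View pics/c11.png

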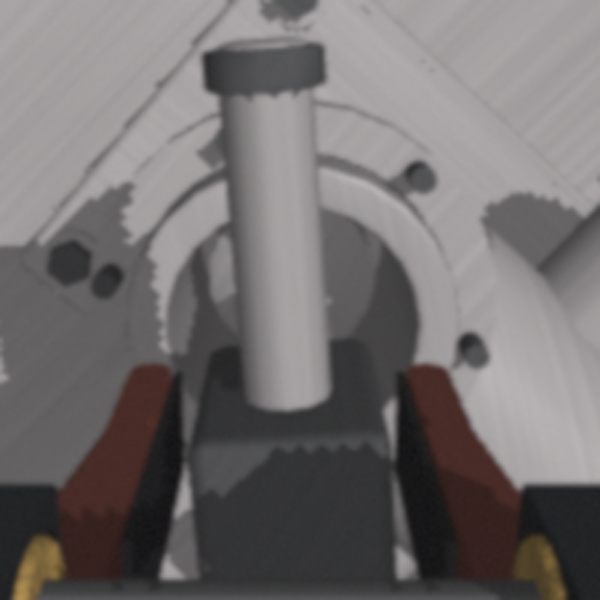

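```bash
python3 - <<'E'
from h import *
for n,a,b in [("w6",(289,75),(290,400)),("w8",(265,70),(288,395))]:
    i=load(n);f=lambda q,z:atz(i,(q[0]+.5)/3-.5+180,(q[1]+.5)/3-.5+120,z)
    A,B=f(a,.20),f(b,.20);print(n,A,B,np.degrees(np.arctan2(*(A-B)[1::-1])),np.hypot(*(A-B)[:2]))
E
```

```text
w6 [0.41362655 0.22971922 0.2       ] [0.45246106 0.20006902 0.2       ] 142.63821732867981 0.04885952459124062
w8 [0.41620906 0.2330117  0.2       ] [0.45331835 0.20135047 0.2       ] 139.52956352428768 0.04878046172394512
```

Emit:
{"fn": "drive_tool", "kwargs": {"commands": [[0, 0, 0, 0, 0, -0.03, 0.45], [0, 0, 0, 0, 0, -0.058, 0.45], [0, 0, 0, 0, 0, -0.058, 0.3], [0, 0, 0, 0, 0, -0.058, 0], [0, 0, 0, 0, 0, -0.058, 0], [0, 0, 0, 0, 0, -0.058, 0], [0, 0, 0, 0, 0, -0.058, 0], [0, 0, 0, 0, 0, -0.058, 0]], "newtons": 50}}

```text
time_s: 20.25
eef_pos: [0.4653, 0.1903, 0.3544]
eef_rot: [1.099, 2.943, 0.001]
contact_force: [2.2, 1.4, -3.6]
grip_width: 0.03
```

```bash
python3 st.py
```

```text
20.25 p [0.4653 0.1903 0.3544] foot 0.0338 F [ 2.2  1.4 -3.6] m [ 0.79 -0.66  0.23] yaw 139.05 j6 -0.492
```

Emit:
{"fn": "drive_tool", "kwargs": {"commands": [[0, 0, -0.3, 0, 0, 0, 0], [0, 0, -0.8, 0, 0, 0, 0], [0, 0, -1.4, 0, 0, 0, 0], [0, 0, -2.0, 0, 0, 0, 0], [0, 0, -2.6, 0, 0, 0, 0], [0, 0, -4, 0, 0, 0, 0], [0, 0, -6, 0, 0, 0, 0], [0, 0, -8.5, 0, 0, 0, 0], [0, 0, -11.5, 0, 0, 0, 0], [0, 0, -14, 0, 0, 0, 0]]}}

```text
time_s: 21.25
eef_pos: [0.4644, 0.1897, 0.4956]
eef_rot: [-1.099, -2.942, 0.002]
contact_force: [0.3, 0.3, -6.0]
grip_width: 0.0297
```

Emit:
{"fn": "drive_tool", "kwargs": {"commands": [[-3, 0, 0, 0, 0, -0.05, 0], [-7, 0, 0, 0, 0, -0.05, 0], [-8, 0, 0, 0, 0, -0.05, 0], [-8, 0, 0, 0, 0, -0.05, 0], [-8, 0, 0, 0, 0, -0.05, 0]]}}

```text
time_s: 21.75
eef_pos: [0.5248, 0.1376, 0.4938]
eef_rot: [-1.026, -2.967, 0.002]
contact_force: [-0.5, 0.2, -5.9]
grip_width: 0.0299
```

```bash
python3 st.py .4535 -.1797 .4926 172.2; python3 snap.py w9;  python3 - <<'E'
import cv2
from h import *
i=load("w9");u,v=proj(i,[.466,.19,.054]).astype(int);print(u,v)
a=cv2.imread("pics/w9.png")
b=cv2.resize(a[max(v-30,0):v+30,u-30:u+30],None,fx=10,fy=10,interpolation=cv2.INTER_CUBIC)
cv2.imwrite("pics/c12.png",cv2.convertScaleAbs(b,alpha=1.5))
E
```

```text
21.75 p [0.5248 0.1376 0.4938] foot 0.1732 F [-0.5  0.2 -5.9] m [ 0.02 -0.13 -0.01] yaw 141.86 j6 -0.671
(array([-13.99, -29.36,   0.14]), array([-0.0012, -0.0024, -0.5295]))
21.8 [0.5246 0.1379 0.4939] [ 0.235  0.206  1.721  0.     1.216 -0.671]
280 117
```

View pics/c12.png

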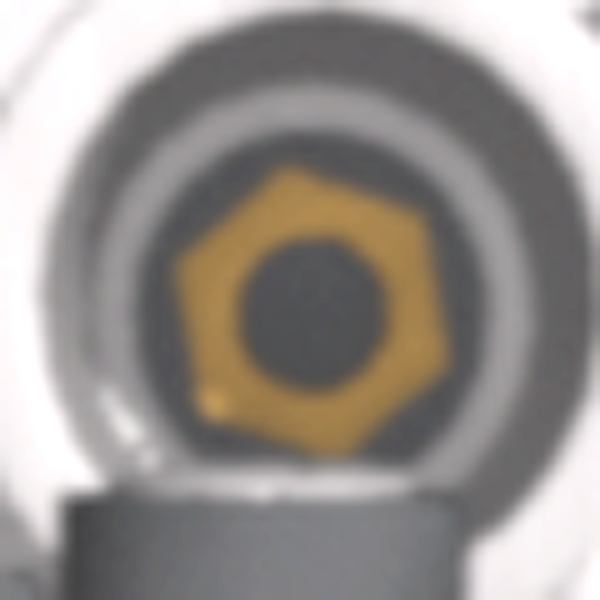

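```bash
python3 - <<'E'
from h import *
for n in ["w1","w7","w9"]:
    i=load(n);a=cv2.imread(f"pics/{n}.png");u,v=proj(i,[.466,.19,.053]).astype(int)
    s=12;c=cv2.resize(a[v-30:v+30,u-30:u+30],None,fx=s,fy=s,interpolation=cv2.INTER_CUBIC).astype(float)
    m=((c[...,2]-c[...,0])>30).astype(np.uint8)
    cs,_=cv2.findContours(m,cv2.RETR_EXTERNAL,cv2.CHAIN_APPROX_NONE);k=max(cs,key=cv2.contourArea)[:,0]
    k=cv2.approxPolyDP(k[:,None].astype(np.int32),0.04*cv2.arcLength(k[:,None].astype(np.int32),True),True)[:,0]
    W=np.array([atz(i,*((q+.5)/s-.5+[u-30,v-30]),.051) for q in k])[:,:2]
    w0=W.mean(0);z=(W-w0)@[1,1j];print(n,len(k),w0,abs(z).round(4),np.degrees(np.angle((z**6/abs(z)**6).mean())/6), np.degrees(np.angle(z)).round(1))
    # edge angles
    e=np.roll(z,-1)-z;print("  edges",np.degrees(np.angle(((e/abs(e))**6*abs(e)).sum())/6))
E
```

```text
w1 6 [0.46662352 0.18986422] [0.0185 0.0184 0.0176 0.0173 0.0178 0.0178] 10.48274117578204 [-169.6 -106.5  -49.5   10.1   72.3  126.1]
  edges 10.493945344415733
w7 6 [0.46582203 0.18971501] [0.0179 0.0178 0.0179 0.0173 0.0182 0.0175] -26.865605327906962 [ 155.8 -144.6  -91.4  -24.2   35.2   87.6]
  edges -26.914742347634732
w9 6 [0.46590289 0.18993058] [0.0178 0.018  0.0183 0.0178 0.018  0.0176] -29.157093342161662 [ 151.7 -147.9  -93.1  -25.8   32.4   87.7]
  edges -29.17584403354591
```

```bash
python3 st.py .4522 -.1796 .4926 172.2
```

```text
21.8 p [0.5246 0.1379 0.4939] foot 0.1733 F [-0.5 -0.2 -6.2] m [-0.04 -0.15  0.01] yaw 141.9 j6 -0.671
(array([-13.89, -29.46,   0.15]), array([-0.0011, -0.002 , -0.5288]))
```

Emit:
{"fn": "drive_tool", "kwargs": {"commands": [[-1.2, -2.5, 0, 0, 0, -0.08, 0], [-3.2, -6.5, 0, 0, 0, -0.16, 0], [-5.2, -11, 0, 0, 0, -0.24, 0], [-7.2, -15.2, 0, 0, 0, -0.32, 0], [-9.2, -19.4, 0, 0, 0, -0.4, 0], [-11.2, -23.6, 0, 0, 0, -0.48, 0], [-12.9, -27.2, 0, 0, 0, -0.529, 0], [-13.9, -29.4, 0, 0, 0, -0.529, 0], [-13.9, -29.4, 0, 0, 0, -0.529, 0], [-13.9, -29.4, 0, 0, 0, -0.529, 0]]}}

```text
time_s: 22.8
eef_pos: [0.4531, -0.1789, 0.4943]
eef_rot: [-0.214, -3.134, -0.001]
contact_force: [0.2, 0.8, -6.1]
grip_width: 0.0296
```

```bash
python3 st.py .4522 -.1796 .4006 172.2;python3 snap.py w10; python3 - <<'E'
from bench import r
from h import *
for n in ["scene","side"]:
    p,d=r.read_camera(n);cv2.imwrite(f"pics/{n}2.png",p[:,:,::-1])
b=[cv2.imread(f"pics/{n}2.png")[a:a+150,c:c+150] for n,a,c in[("scene",90,150),("side",90,250)]]
cv2.imwrite("pics/c13.png",cv2.resize(np.hstack(b),None,fx=2.6,fy=2.6,interpolation=cv2.INTER_CUBIC))
E
```

```text
22.8 p [ 0.4531 -0.1789  0.4943] foot 0.1737 F [ 0.2  0.8 -6.1] m [ 0.11 -0.18 -0.01] yaw 172.17 j6 -1.835
(array([ 0.08, -0.09,  9.37]), array([ 0.0008, -0.0006, -0.0005]))
22.85 [ 0.4534 -0.1785  0.4943] [-4.000e-01  1.150e-01  1.831e+00  1.000e-03  1.196e+00 -1.835e+00]
```

View pics/c13.png

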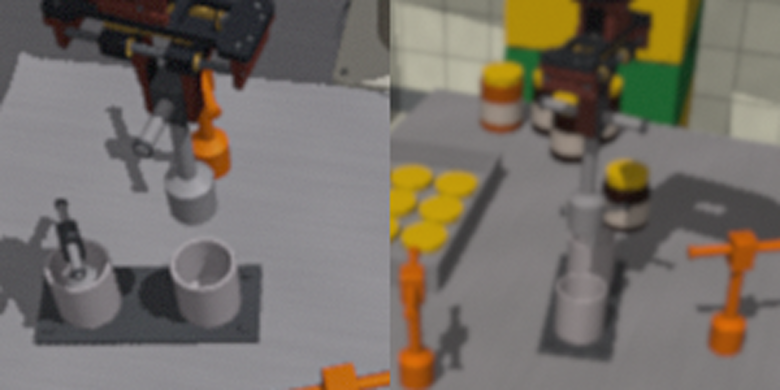

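View pics/w10.png

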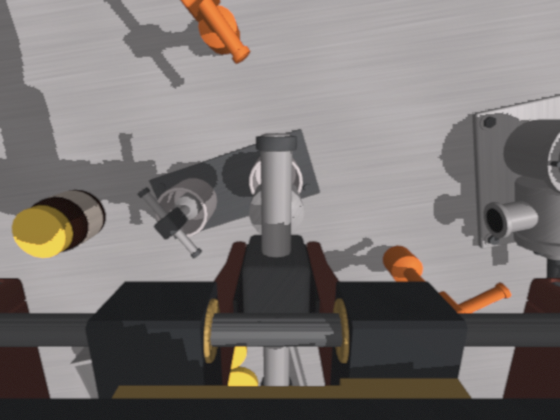

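Emit:
{"fn": "drive_tool", "kwargs": {"commands": [[0.08, -0.08, 1.5, 0, 0, 0, 0], [0.08, -0.08, 4, 0, 0, 0, 0], [0.08, -0.08, 6, 0, 0, 0, 0], [0.08, -0.08, 7, 0, 0, 0, 0], [0.08, -0.08, 7.5, 0, 0, 0, 0], [0.08, -0.08, 7.5, 0, 0, 0, 0], [0.08, -0.08, 7.5, 0, 0, 0, 0]]}}

```text
time_s: 23.65
eef_pos: [0.4531, -0.18, 0.4202]
eef_rot: [0.212, 3.133, -0.001]
contact_force: [-0.4, -0.3, -6.8]
grip_width: 0.0293
```

```bash
python3 st.py .4522 -.1796 .3336 172.2
```

```text
23.65 p [ 0.4531 -0.18    0.4202] foot 0.0996 F [-0.4 -0.3 -6.8] m [ 0.08 -0.15 -0.05] yaw 172.24 j6 -1.838
(array([0.11, 0.03, 8.66]), array([-0.0003,  0.0013,  0.0007]))
```

Emit:
{"fn": "drive_tool", "kwargs": {"commands": [[0.1, 0, 1.5, 0, 0, 0, 0], [0.1, 0, 3, 0, 0, 0, 0], [0.1, 0, 4.5, 0, 0, 0, 0], [0.1, 0, 6, 0, 0, 0, 0], [0.1, 0, 7.2, 0, 0, 0, 0], [0.1, 0, 7.9, 0, 0, 0, 0], [0.1, 0, 8.2, 0, 0, 0, 0], [0.1, 0, 8.4, 0, 0, 0, 0], [0.1, 0, 8.4, 0, 0, 0, 0]]}}

```text
time_s: 24.55
eef_pos: [0.4518, -0.1801, 0.3356]
eef_rot: [0.213, 3.134, -0.0]
contact_force: [-0.9, 0.2, -5.9]
grip_width: 0.03
```

```bash
python3 st.py .4522 -.1796 .3326 172.2
```

```text
24.55 p [ 0.4518 -0.1801  0.3356] foot 0.015 F [-0.9  0.2 -5.9] m [ 0.12 -0.12 -0.01] yaw 172.22 j6 -1.839
(array([-0.03,  0.05,  0.3 ]), array([-0.0001,  0.0005,  0.0003]))
```

Emit:
{"fn": "drive_tool", "kwargs": {"commands": [[0, 0, 0.1, 0, 0, 0, 0], [0, 0, 0.2, 0, 0, 0, 0], [0, 0, 0.27, 0, 0, 0, 0], [0, 0, 0.31, 0, 0, 0, 0], [0, 0, 0.31, 0, 0, 0, 0]]}}

```text
time_s: 25.05
eef_pos: [0.4518, -0.18, 0.3326]
eef_rot: [0.213, 3.134, -0.0]
contact_force: [-1.0, 0.1, -1.3]
grip_width: 0.03
```

```bash
python3 st.py
```

```text
25.05 p [ 0.4518 -0.18    0.3326] foot 0.012 F [-1.   0.1 -1.3] m [0.12 0.07 0.  ] yaw 172.22 j6 -1.839
```

Emit:
{"fn": "drive_tool", "kwargs": {"commands": [[0, 0, 0, 0, 0, 0, 0.45], [0, 0, 0, 0, 0, 0, 0.5], [0, 0, 0, 0, 0, 0, 0.8], [0, 0, 0, 0, 0, 0, 0.8], [0, 0, 0, 0, 0, 0, 0.8], [0, 0, -1, 0, 0, 0, 0.8], [0, 0, -3, 0, 0, 0, 0.8], [0, 0, -6, 0, 0, 0, 0.8], [0, 0, -9, 0, 0, 0, 0.8], [0, 0, -12, 0, 0, 0, 0.8]]}}

```text
time_s: 26.05
eef_pos: [0.4515, -0.1799, 0.4542]
eef_rot: [0.213, 3.134, -0.0]
contact_force: [1.2, 0.5, -0.4]
grip_width: 0.0701
```

Emit:
{"fn": "drive_tool", "kwargs": {"commands": [[-2, 0, 0, 0, 0, 0, 0.8], [-6, 0, 0, 0, 0, 0, 0.8], [-6, 0, 0, 0, 0, 0, 0.8]]}}

```text
time_s: 26.35
eef_pos: [0.5141, -0.1886, 0.4536]
eef_rot: [0.212, 3.13, -0.002]
contact_force: [1.1, -0.2, -0.8]
grip_width: 0.0698
```

```bash
python3 st.py .545 .183 .36 172; python3 snap.py w11
```

```text
26.35 p [ 0.5141 -0.1886  0.4536] foot 0.133 F [ 1.1 -0.2 -0.8] m [ 0.09 -0.06 -0.01] yaw 172.25 j6 -1.809
(array([ 1.99, 37.24,  9.33]), array([-0.0007,  0.0041,  0.0043]))
26.4 [ 0.5123 -0.1882  0.4529] [-0.374  0.252  1.761  0.     1.128 -1.809]
```

View pics/w11.png

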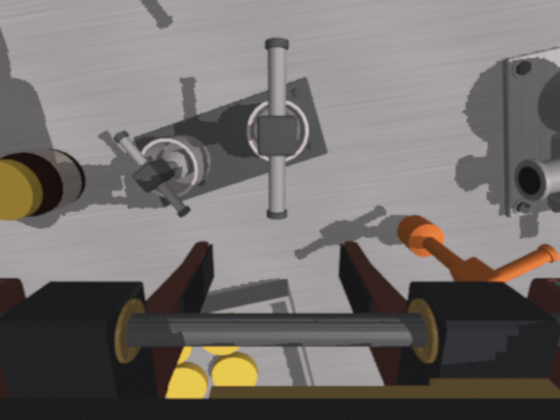

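```bash
python3 -c "
from bench import r
print(r.hand_in(), r.get_obs()['time_s'])"
```

```text
the job is handed in; nothing more can be done
the job is handed in; nothing more can be done
```

The nut is tight, and the larger socket is back upright in its own tube. I handed the job in at about 26 s, under the 69 s limit.

**Tightening:** I set the socket right down over the nut, with its foot measured at 34 mm, the height of the bore's floor. I turned it clockwise with a drag of about 0.4 N m until the torque rose to about 2.1 N m. On that first pass I overshot and the hub slipped a little in the fingers.

**Second pass:** Backing the socket off may have loosened the nut by about 2°, because its corner angle did not quite match where it had stopped. I put the socket back on and tightened again to 2.05 N m. This time I released the grip and regripped before lifting, so the nut was not turned back. The camera then showed it about 2.3° further on, roughly 40° (0.69 rad) clockwise from the start.

**Putting the socket back:** I lowered it until the tube floor took its weight, then opened the gripper. The last wrist picture shows it upright and centred in its tube. The small socket and nearest jar look unmoved and the gripper is clear; the bonnet and other jar were not rechecked, but the arm stayed clear of them.

**Doubts left:**
- **Nut angle:** it was not known at the start, so "tight" rests on the torque. The camera angles are only good to about 2°.
- **Nut after the second lift:** I looked at it once then, and not again before handing in.

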